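Turn the filling carousel to the blue jar

ROBOT

A 6-joint arm with a two-finger parallel gripper is mounted at the origin on the work surface. World frame = base frame: x ahead of the robot, y to its left, z up, the work surface at z = 0. Lengths are in m, angles in rad, forces in N, time in s.
With the tool pointing down it reaches from about 0.4 to 0.925 m from the base axis. Payload 12.5 kg.
Tool frame: the origin (TCP) lies between the finger pads; the fingertips stand 25 mm ahead of it and the grasp point (between the pads) lies 6 mm ahead of it (ctrl.tip_reach is the distance from the TCP to the fingertips, in m); z points along the fingers, y is the line along which they close (so a half turn about z gives the same grasp; the last joint's range is limited). The gripper opens to 95 mm and grips with 3 to 60 N. Pads are 20 mm wide; open, the fingers measure 119 mm over their backs; the gripper's body (75 mm by 180 mm) begins 59 mm behind the grasp point.
Start: joints at [-1.377, 0.491, 1.559, -0, 1.092, -0.106], TCP at [0.185, -0.597, 0.24] pointing down, gripper open.
Joint ranges: [-3.1, 3.1], [-0.84, 2.19], [0.05, 2.79], [-1.13, 4.28], [0.06, 2.93], [-2.69, 2.69]. Speed limits (rad/s): [2.22, 2.22, 2.79, 3.14, 3.14, 3.14].

INTERFACE

Orientations are given as a rotation vector (axis times angle).
In Python, from workcell import ctrl gives the robot as it stands.
- The arm moves only by the tool carry_out, never from a script. Its argument "plan" is a list that holds one entry, the list of rows, each a list of 5 numbers: the opening in per cent of the stroke, from 0 (shut) to 100 (fully open), then the shift along the world's x, y, z in units of 3 cm (1.0 is 3 cm), then the turn about the world's z in units of 0.1 rad (1.0 is 0.1 rad). A call has 1 to 5 rows; each row shifts and turns the commanded pose from where the row before left it; what a row does not reach is not made up. A row lasts 1/12 s, in which the tool goes at most 41.7 mm and 7.16 degrees, less where a joint would pass 70% of its speed; a pose out of reach is approached as far as the arm can. A call with a number of a shift or a turn outside -1 to 1 is refused whole. A call with a gripper value outside its range is refused whole. The fingers move at their own pace and stop on an object; "force" is the grip in N (left out, the last holds). Time passes only in rows, so rows that do not move let the fingers close. It gives the time, the measured TCP pose, the force, the opening and the grip force at its end, in the units of the state.
- ctrl.sense(): the state, without advancing time (a new reading comes with each control period).
- ctrl.snapshot(name): name is "scene" or "top" or "wrist"; returns (picture, depth): 480x640x3 uint8, blue, green, red; 480x640 float32, m along the optical axis (not along the pixel's ray), 0 where there is no reading.
- ctrl.calibration(name): a dict with "mtx" (3x3 intrinsics, pixels), "R" (3x3) and "t" (3): a world point X has camera coordinates R X + t. Camera axes: x right, y down, z forward; pixel columns grow to the right and rows downward; lengths in m; the calibration is good to about 2 mm. A picture is of the moment at which its call begins: read the wrist's pose just before it. calibration takes no time and is no camera call; for the wrist camera it gives the pose at the moment of the call.
- ctrl.hand_in(): hands the job in; it is judged then, once.
Trained networks look in the newest picture that a camera, given by its name, has taken for a name from the list of things; names that differ only in an ending like _2 or _b are one class to them, and where a whole thing is asked for, a point or a joint stands for the part that bears it (a point fixed in the world has none). Each returns a list of dicts, best first, with "confidence" (0 to 1); they miss things now and then, are a little off and sometimes report something else, mostly with a low value. They report only what shows in the picture. A call takes as long as a camera call.
- ctrl.spot_in(camera, thing): "rect" ([left, top, right, bottom] as shares, 0 to 1, of the picture: columns of its width, rows of its height, round what is visible of it).
- ctrl.landmark_of(camera, thing): "centre" ([column, row] as shares, 0 to 1, of the picture: columns of its width, rows of its height: a listed point, or the origin of a listed thing).
The state is a dict: "time": time; "joint_positions": joint angles; "joint_vel": joint speeds; "tau": joint torques, N m; "ee_pos": TCP position; "tool_rot": TCP orientation; "force": force on the tool from outside, world axes, zero at the start; "moment": the same for the moment, N m; "gripper_width": finger opening in m; "grasp_force": force on a finger pad.
Only numpy, scipy, OpenCV 4.12 (cv2) and the standard library are available. Lean on these libraries where they do the work, as an engineer would, in place of code of your own. Each camera call takes 0.05 s, during which the arm holds its last target. There are 200 camera calls.

TASK

Push the rim of the round wooden turntable with the fingers, for instance against one of its upright studs, to spin it gently until the jar with the blue lid stands at the front, squarely in line with the red pointer on the turntable's foot. Do not touch, lift or topple any of the jars, leave the other things on the table where they are, and finish with the turntable at rest.

Things in the scene. Friction and masses are not known exactly. Their poses are not given: they have to be found in the camera images.
- base: Fixed dark steel foot of the carousel: a low 200 mm round plate with a tongue 40 mm wide, at most 16 mm high, reaching 240 mm from the centre, the red pointer (50 mm) on its end. Origin: on the table, on the disc's turning axis. Its -x axis points along the tongue to the pointer (the front, roughly towards the robot). The pale wooden disc above is 300 mm across, underside 25 mm, top 37 mm above the table.
- front (a point): The place where the blue jar must stand: the point on the disc's top (37 mm above the table) 75 mm from the turning axis in the direction of the red pointer. It belongs to the fixed foot and does not turn with the disc.
- disc (a joint): Angle of the turntable disc in rad, 0 at the start, growing counter-clockwise seen from above. It may turn either way, well over a full turn. Stiff bearing (about 0.15 N m, some 1.1 N at the studs): it stays where it is left, and coasts by under 2 degrees after a gentle push.
- stud (a point): Top centre of one of the eight upright dark steel studs on the disc's rim, turning with the disc. All eight are 12 mm in diameter, stand 32 mm above the disc (tops 69 mm above the table), with their axes 138 mm from the turning axis and 45 degrees apart. Each jar stands at an angle midway between two neighbouring studs.
- jar_blue: A closed round jar, 58 mm in diameter and 75 mm tall, white with a blue label and a blue lid, about 0.25 kg, standing loose on the turntable disc with its axis 75 mm from the disc's centre, in one of four places 90 degrees apart. Origin: centre of its underside (37 mm above the table), z up.
- jar_red: A closed round jar, 58 mm in diameter and 75 mm tall, white with a red label and a red lid, about 0.25 kg, standing loose on the turntable disc with its axis 75 mm from the disc's centre, in one of four places 90 degrees apart. Origin: centre of its underside (37 mm above the table), z up.
- jar_yellow: A closed round jar, 58 mm in diameter and 75 mm tall, white with a yellow label and a yellow lid, about 0.25 kg, standing loose on the turntable disc with its axis 75 mm from the disc's centre, in one of four places 90 degrees apart. Origin: centre of its underside (37 mm above the table), z up.
- jar_green: A closed round jar, 58 mm in diameter and 75 mm tall, white with a green label and a green lid, about 0.25 kg, standing loose on the turntable disc with its axis 75 mm from the disc's centre, in one of four places 90 degrees apart. Origin: centre of its underside (37 mm above the table), z up.
- cutter: Bystander: loose steel cutter ring, 90 mm in diameter, 45 mm high, on the table. Origin: centre of its underside.
- cutter_big: Bystander: loose steel cutter ring, 110 mm in diameter, 40 mm high, on the table. Origin: centre of its underside.
- mug: Bystander: loose blue mug, 80 mm in diameter, 90 mm high, handle at its own +y. Origin: centre of its underside.
- tin: Bystander: loose tin with a yellow wrapper, 74 mm in diameter, 100 mm high. Origin: centre of its underside.
- bowl: Bystander: loose steel bowl, 120 mm in diameter, 50 mm high. Origin: centre of its underside.

How it is judged:
On the way:
1. the fingers push the turntable round by at least 10 degrees (contact force between the fingers and disc above 0.3 N and (value of joint disc above 0.175 rad or value of joint disc below -0.175 rad)), for 0.05 s.
At the end, for the whole second after the job is handed in: The blue jar stands within 13 mm of the front point in line with the red pointer (about 10 degrees of turn either way), the turntable is at rest, all four jars stand upright on the disc, each 62 to 88 mm from its centre, and the five other things are within 15 mm of where they began (horizontal distance between jar_blue and front below 0.013 m and velocity of joint disc between -0.03 and 0.03 rad/s and angle between each of jar_blue, jar_red, jar_yellow, jar_green's own z axis and vertical below 0.1 rad and horizontal distance between jar_blue and base between 0.062 and 0.088 m and height (world z) of jar_blue between 0.032 and 0.042 m and horizontal distance between jar_red and base between 0.062 and 0.088 m and height (world z) of jar_red between 0.032 and 0.042 m and horizontal distance between jar_yellow and base between 0.062 and 0.088 m and height (world z) of jar_yellow between 0.032 and 0.042 m and horizontal distance between jar_green and base between 0.062 and 0.088 m and height (world z) of jar_green between 0.032 and 0.042 m and distance of each of cutter, cutter_big, mug, tin, bowl from where it was at the start of the episode below 0.015 m); the robot touches nothing.
It fails at once if a jar is touched by the robot (contact force between any of the fingers, the arm and jar_blue above 0.5 N or contact force between any of the fingers, the arm and jar_red above 0.5 N or contact force between any of the fingers, the arm and jar_yellow above 0.5 N or contact force between any of the fingers, the arm and jar_green above 0.5 N).
It fails at once if a jar is lifted or falls off the disc (height (world z) of any of jar_blue, jar_red, jar_yellow, jar_green above 0.052 m or height (world z) of any of jar_blue, jar_red, jar_yellow, jar_green below 0.025 m).
It fails at once if a jar topples (angle between any of jar_blue, jar_red, jar_yellow, jar_green's own z axis and vertical above 0.35 rad).
It fails at once if another thing on the table is moved by more than 15 mm (distance of any of cutter, cutter_big, mug, tin, bowl from where it was at the start of the episode above 0.015 m).
It also fails if it takes over 64 s, if anything falls off the work surface, if the arm or the gripper's body presses on something with over 40 N, if the wrist force passes 120 N, or if a joint passes its speed limit or range.

## Working session

There is one attempt and no reset: what is moved stays moved. The work goes in short steps, Python scripts to look and compute and a tool call to move; the robot and the scene stay as the last step left them, time stands still between calls to the robot, and variables do not carry over. Pictures are saved under pics/ and viewed, at most 10 in all, crops included, and the job is handed in when it is done.

Besides the shell and the picture viewer there is one more tool, called after "Emit:" by a JSON object that holds its "name" and its "arguments", one argument or row to a line. carry_out: Moves the arm, as the interface text tells. Its arguments: {"type":"object","properties":{"plan":{"type":"array","items":{"type":"array","items":{"type":"array","items":{"type":"number"}}}},"force":{"type":"number"}},"required":["plan"]}

```bash
mkdir -p pics; cat > h.py <<'E'
import numpy as np, cv2
from workcell import ctrl
def ray(cam,px,z):
    c=ctrl.calibration(cam);R=np.array(c["R"]);t=np.array(c["t"]);K=np.array(c["mtx"])
    d=R.T@np.linalg.inv(K)@np.array([px[0],px[1],1.]);o=-R.T@t
    return o+d*(z-o[2])/d[2]
E
python3 - <<'E'
from h import *
for n in("top","scene"):
    p,d=ctrl.snapshot(n);cv2.imwrite(f"pics/{n}1.png",p)
    if n=="top":
        for th,z in [("base",0),("jar_blue",.037),("jar_red",.037),("jar_yellow",.037),("jar_green",.037),("stud",.069),("cutter",0),("cutter_big",0),("mug",0),("tin",0),("bowl",0)]:
            for r in ctrl.landmark_of(n,th)[:8 if th=="stud" else 1]:
                c=r["centre"];px=(c[0]*640,c[1]*480);print(th,np.round(px),np.round(ray(n,px,z),3),round(r["confidence"],2))
print(ctrl.sense()["time"])
E
```

```text
jar_blue [267. 245.] [0.523 0.083 0.037] 0.76
jar_red [247. 207.] [0.606 0.128 0.037] 0.64
jar_yellow [286. 181.] [0.665 0.042 0.037] 0.59
jar_green [310. 226.] [ 0.566 -0.013  0.037] 0.83
stud [212. 217.] [0.58  0.197 0.069] 0.69
cutter [141. 256.] [0.5   0.369 0.   ] 0.9
cutter_big [145. 177.] [0.681 0.367 0.   ] 0.62
mug [463. 190.] [ 0.655 -0.37   0.   ] 0.63
tin [460. 257.] [ 0.498 -0.359  0.   ] 0.82
bowl [157. 308.] [0.384 0.33  0.   ] 0.67
0.65
```

View pics/top1.png

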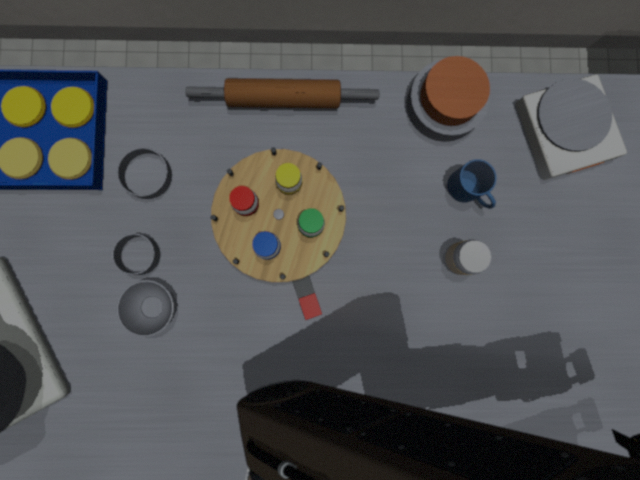

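View pics/scene1.png

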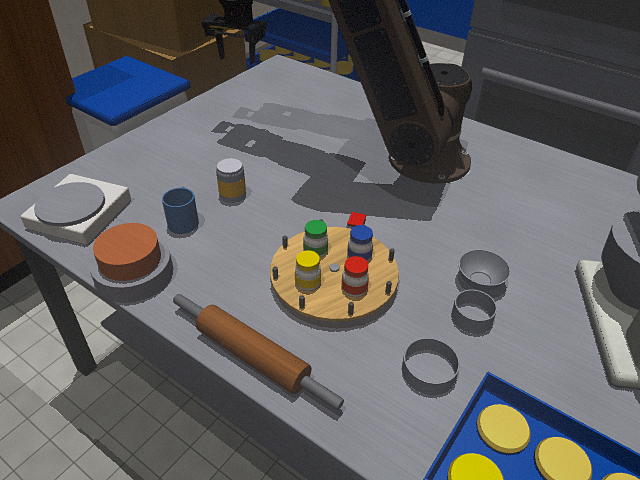

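The top view shows the disc centred at about (278,215), the pointer at (310,306) and blue at (266,243). The studs are at (230,172), (274,151), (320,166), (341,208), (326,254), (283,276), (236,262) and (214,217).

```bash
python3 - <<'E'
from h import *
S=[(230,172),(274,151),(320,166),(341,208),(326,254),(283,276),(236,262),(214,217)]
P=np.array([ray("top",s,.067)[:2] for s in S])
A=np.c_[2*P,np.ones(8)];s=np.linalg.lstsq(A,(P**2).sum(1),rcond=None)[0];c=s[:2]
print("c",c,"r",np.linalg.norm(P-c,axis=1).round(3))
ang=lambda p:np.degrees(np.arctan2(*(p[:2]-c)[::-1]))%360
print("studs",[round(ang(p),1) for p in P])
pt=ray("top",(310,306),.016);print("ptr",pt,ang(pt),np.linalg.norm(pt[:2]-c))
for n,px in [("b",(266,240)),("g",(311,217)),("y",(288.5,173)),("r",(243,195.5))]:
    q=ray("top",px,.112);print(n,q,ang(q),np.linalg.norm(q[:2]-c))
z=ctrl.sense();print(z["tool_rot"],z["ee_pos"],z["gripper_width"])
E
```

```text
c [0.58951488 0.05745289] r [0.136 0.136 0.137 0.136 0.136 0.136 0.137 0.136]
studs [np.float64(49.5), np.float64(3.9), np.float64(318.6), np.float64(274.5), np.float64(229.3), np.float64(185.0), np.float64(140.3), np.float64(94.1)]
ptr [ 0.3881747  -0.01206276  0.016     ] 199.0479860596106 0.2130030290148282
b [0.52664359 0.07819466 0.112     ] 161.74184116659353 0.06620437926235227
g [ 0.57401102 -0.01309227  0.112     ] 257.60504114468984 0.07222872729583153
y [0.66541915 0.0333099  0.112     ] 342.35561047338575 0.0796513864089785
r [0.61795373 0.12593619 0.112     ] 67.44850392998404 0.0741534262323932
[ 3.10631707e+00  4.69099806e-01 -3.36539308e-05] [ 0.18458023 -0.59712462  0.23963898] 0.09509159123844575
```

Emit:
{"name": "carry_out", "arguments": {
  "plan": [
    [[0,0.9,0.9,0,0],[0,0.9,0.9,0,0],[0,0.9,0.9,0,0],[0,0.9,0.9,0,0],[0,0.9,0.9,0,0]]
  ]
}}

```text
time: 1.07
ee_pos: [0.3205, -0.4608, 0.2398]
tool_rot: [3.106, 0.468, 0.0]
force: [0.1, -1.0, -0.7]
gripper_width: 0.0674
grasp_force: 0.0
```

Emit:
{"name": "carry_out", "arguments": {
  "plan": [
    [[0,0.9,0.9,0,0],[0,0.9,0.9,0,0],[0,0.9,0.9,0,0],[0,0.9,0.9,0,0],[0,0.9,0.9,0,0]]
  ]
}}

```text
time: 1.48
ee_pos: [0.4557, -0.3256, 0.2399]
tool_rot: [3.106, 0.469, 0.0]
force: [0.5, -0.1, 1.2]
gripper_width: 0.0339
grasp_force: 0.0
```

Emit:
{"name": "carry_out", "arguments": {
  "plan": [
    [[0,0,1,0,0],[0,0,1,0,0],[0,0,1,0,0],[0,0,1,0,0],[0,0,1,0,0]]
  ]
}}

```text
time: 1.9
ee_pos: [0.4544, -0.1757, 0.2398]
tool_rot: [3.106, 0.469, 0.0]
force: [-0.3, 0.7, 0.2]
gripper_width: 0.0025
grasp_force: 0.0
```

Emit:
{"name": "carry_out", "arguments": {
  "plan": [
    [[0,0,1,0,0],[0,0,1,0,0],[0,0,1,0,0],[0,0,1,0,0],[0,0,1,0,0]]
  ]
}}

```text
time: 2.32
ee_pos: [0.4544, -0.0258, 0.2399]
tool_rot: [3.106, 0.469, 0.001]
force: [1.0, 0.0, -0.6]
gripper_width: 0.0002
grasp_force: 0.0
```

Emit:
{"name": "carry_out", "arguments": {
  "plan": [
    [[0,0,1,0,0],[0,0,1,0,0],[0,0,1,0,0],[0,0,1,0,0],[0,0,0,0,0]]
  ]
}}

```text
time: 2.73
ee_pos: [0.4543, 0.0964, 0.2398]
tool_rot: [-3.105, -0.474, -0.001]
force: [-0.5, -0.6, 0.5]
gripper_width: 0.0006
grasp_force: 0.0
```

Emit:
{"name": "carry_out", "arguments": {
  "plan": [
    [[0,0,0,-1,0],[0,0,0,-1,0],[0,0,0,-1,0],[0,0,0,-1,0],[0,0,0,-0.6,0]]
  ]
}}

```text
time: 3.15
ee_pos: [0.4539, 0.0924, 0.0994]
tool_rot: [-3.106, -0.469, 0.003]
force: [-0.0, 0.3, -0.7]
gripper_width: 0.0008
grasp_force: 0.0
```

Emit:
{"name": "carry_out", "arguments": {
  "plan": [
    [[0,0,0,-0.5,0],[0,0,0,-0.4,0],[0,0,0,0,0]]
  ]
}}

```text
time: 3.4
ee_pos: [0.4539, 0.0924, 0.0729]
tool_rot: [-3.106, -0.469, 0.005]
force: [-0.8, -0.2, 0.1]
gripper_width: 0.0008
grasp_force: 0.0
```

```bash
python3 - <<'E'
from h import *
import math
c=np.array([.5895,.0575])
p=np.array(ctrl.sense()["ee_pos"])[:2];v=p-c;print(p,np.hypot(*v),math.degrees(math.atan2(v[1],v[0]))%360)
for a in (165,168,171,174,177,181,185,189,193,197,201,205,209,211,213,215):
    q=c+.139*np.array([math.cos(math.radians(a)),math.sin(math.radians(a))]);print(a,q.round(4),((q-p)/.03).round(2));p=q
im,_=ctrl.snapshot("scene");cv2.imwrite("pics/s2.png",cv2.resize(im[150:350,220:460],None,fx=3,fy=3))
E
```

```text
[0.45393143 0.09239144] 0.13998660661312085 165.56695773811197
165 [0.4552 0.0935] [0.04 0.04]
168 [0.4535 0.0864] [-0.06 -0.24]
171 [0.4522 0.0792] [-0.04 -0.24]
174 [0.4513 0.072 ] [-0.03 -0.24]
177 [0.4507 0.0648] [-0.02 -0.24]
181 [0.4505 0.0551] [-0.01 -0.32]
185 [0.451  0.0454] [ 0.02 -0.32]
189 [0.4522 0.0358] [ 0.04 -0.32]
193 [0.4541 0.0262] [ 0.06 -0.32]
197 [0.4566 0.0169] [ 0.08 -0.31]
201 [0.4597 0.0077] [ 0.11 -0.31]
205 [ 0.4635 -0.0012] [ 0.13 -0.3 ]
209 [ 0.4679 -0.0099] [ 0.15 -0.29]
211 [ 0.4704 -0.0141] [ 0.08 -0.14]
213 [ 0.4729 -0.0182] [ 0.09 -0.14]
215 [ 0.4756 -0.0222] [ 0.09 -0.13]
```

View pics/s2.png

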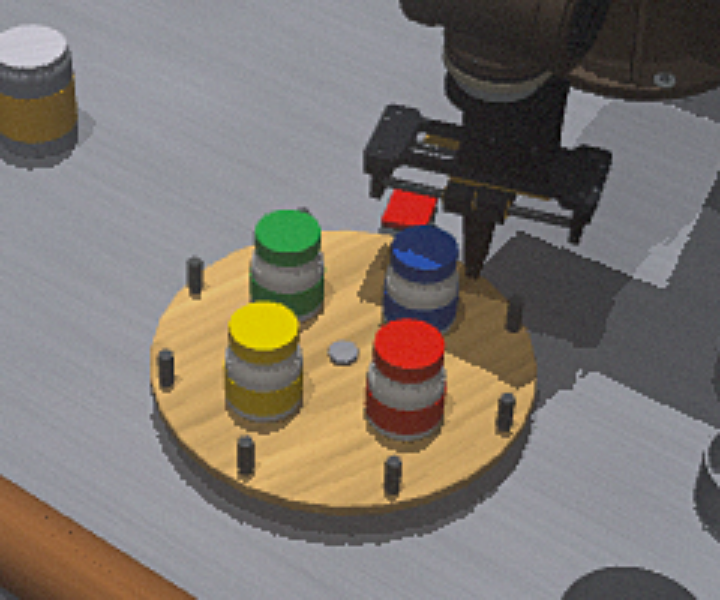

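The closed fingers (crop ~(478,265)) sit just above the disc, behind the blue jar and clear of it, and clear of the neighbouring studs. I'll push gently along the arc up to 205° first.

Emit:
{"name": "carry_out", "arguments": {
  "plan": [
    [[0,0,-0.2,0,0],[0,-0.04,-0.24,0,0],[0,-0.03,-0.24,0,0],[0,-0.02,-0.24,0,0],[0,-0.01,-0.24,0,0]]
  ]
}}

```text
time: 3.87
ee_pos: [0.4517, 0.0572, 0.0752]
tool_rot: [3.106, 0.468, 0.002]
force: [0.7, 0.6, 0.4]
gripper_width: 0.0007
grasp_force: 0.3
```

Emit:
{"name": "carry_out", "arguments": {
  "plan": [
    [[0,0,-0.24,0,0],[0,0.01,-0.24,0,0],[0,0.02,-0.24,0,0],[0,0.03,-0.24,0,0],[0,0.04,-0.24,0,0]]
  ]
}}

```text
time: 4.28
ee_pos: [0.4547, 0.0213, 0.0747]
tool_rot: [3.106, 0.469, 0.0]
force: [-0.0, 0.5, 0.2]
gripper_width: 0.0002
grasp_force: 0.7
```

Emit:
{"name": "carry_out", "arguments": {
  "plan": [
    [[0,0.05,-0.24,0,0],[0,0.07,-0.24,0,0],[0,0.08,-0.22,0,0],[0,0.08,-0.2,0,0],[0,0,0,0,0]]
  ]
}}

```text
time: 4.7
ee_pos: [0.4636, -0.006, 0.0746]
tool_rot: [3.106, 0.468, 0.001]
force: [-0.8, -0.3, 0.5]
gripper_width: 0.0002
grasp_force: 0.0
```

```bash
cat > m.py <<'E'
from h import *
import math
c=np.array([.5895,.0575])
A=lambda v:round(math.degrees(math.atan2(v[1],v[0]))%360,1)
s=ctrl.sense();print(s["time"],s["ee_pos"],A(np.array(s["ee_pos"])[:2]-c))
im,_=ctrl.snapshot("top")
hsv=cv2.cvtColor(im,cv2.COLOR_BGR2HSV)
for n,lo,hi in [("y",22,35),("g",50,80),("b",105,125)]:
    m=cv2.inRange(hsv,(lo,150 if n!="y" else 200,50),(hi,255,255));m[:140]=0;m[290:]=0;m[:,:205]=0;m[:,350:]=0
    k,l,st,ce=cv2.connectedComponentsWithStats(m)
    if k>1:
        i=1+st[1:,4].argmax();q=ray("top",ce[i],.108);print(n,st[i,4],ce[i].round(1),A(q[:2]-c),np.hypot(*(q[:2]-c)).round(4))
cv2.imwrite("pics/t_%.2f.png"%s["time"],cv2.resize(im[130:330,190:370],None,fx=3,fy=3))
E
python3 m.py; ls pics
```

```text
4.7 [ 0.46357659 -0.00599177  0.07462334] 206.8
b 13 [287.1 235. ] 202.6 0.0565
s2.png
scene1.png
t_4.70.png
top1.png
```

Emit:
{"name": "carry_out", "arguments": {
  "plan": [
    [[0,0.07,-0.1,0,0],[0,0.1,-0.12,0,0],[0,0.1,-0.12,0,0],[0,0,0,0,0],[0,-0.08,0.15,0,0]]
  ]
}}

```text
time: 5.17
ee_pos: [0.4693, -0.0111, 0.0747]
tool_rot: [3.106, 0.468, 0.001]
force: [-0.1, -0.7, 0.2]
gripper_width: 0.0007
grasp_force: 0.0
```

Emit:
{"name": "carry_out", "arguments": {
  "plan": [
    [[0,-0.1,0.15,0,0],[0,0,0,0.7,0],[0,0,0,1,0],[0,0,0,1,0],[0,0,0,1,0]]
  ]
}}

```text
time: 5.58
ee_pos: [0.465, -0.0055, 0.1868]
tool_rot: [-3.106, -0.47, 0.001]
force: [0.1, -0.4, 0.6]
gripper_width: 0.0005
grasp_force: 0.0
```

Emit:
{"name": "carry_out", "arguments": {
  "plan": [
    [[0,0,-1,0.3,0],[0,0,-1,0,0],[0,0,-1,0,0],[0,0,-1,0,0],[0,0,-1,0,0]]
  ]
}}

```text
time: 6.0
ee_pos: [0.4653, -0.1568, 0.1948]
tool_rot: [3.106, 0.47, 0.0]
force: [0.6, 0.4, 0.7]
gripper_width: 0.0005
grasp_force: 0.0
```

Emit:
{"name": "carry_out", "arguments": {
  "plan": [
    [[0,0,-1,0,0],[0,0,-1,0,0],[0,0,-1,0,0],[0,0,-1,0,0],[0,0,-1,0,0]]
  ]
}}

```text
time: 6.42
ee_pos: [0.4654, -0.3068, 0.1946]
tool_rot: [-3.106, -0.47, 0.0]
force: [-0.2, 0.4, 0.7]
gripper_width: 0.0006
grasp_force: 0.0
```

Emit:
{"name": "carry_out", "arguments": {
  "plan": [
    [[0,0,-1,0,0],[0,0,-1,0,0],[0,0,0,0,0]]
  ]
}}

```text
time: 6.67
ee_pos: [0.4656, -0.3698, 0.1943]
tool_rot: [3.105, 0.465, 0.001]
force: [-0.1, 0.6, -0.4]
gripper_width: 0.0005
grasp_force: 0.0
```

```bash
python3 m.py; mv pics/t_*.png pics/old.png 2>/dev/null; cp $(ls -t pics/t_* pics/old.png 2>/dev/null|head -1) pics/t2.png; ls pics
```

```text
6.6667 [ 0.46559599 -0.3697849   0.19429757] 253.8
b 433 [286.  244.1] 195.5 0.0735
s2.png
scene1.png
t2.png
t_4.70.png
t_6.67.png
top1.png
```

```bash
python3 - <<'E'
from h import *
im=cv2.imread("pics/t_6.67.png");print(im.shape)
p,_=ctrl.snapshot("top");h=cv2.cvtColor(p,cv2.COLOR_BGR2HSV)
m=cv2.inRange(h,(0,180,90),(8,255,255))|cv2.inRange(h,(174,180,90),(180,255,255));m[:285]=0;m[330:]=0;m[:,:285]=0;m[:,340:]=0
M=cv2.moments(m,True);px=(M["m10"]/M["m00"],M["m01"]/M["m00"]);q=ray("top",px,.016)[:2]
for c in ([.5895,.0575],):
    v=q-c;print(M["m00"],px,q,np.degrees(np.arctan2(v[1],v[0]))%360,np.hypot(*v))
E
```

```text
(600, 540, 3)
1.0 (309.0, 315.0) [ 0.36841108 -0.00985247] 196.94281821786973 0.23112045765050532
```

View pics/t_6.67.png

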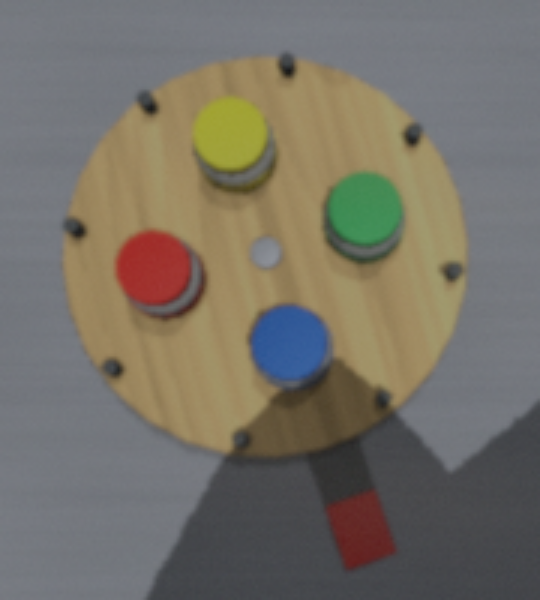

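In the final view the blue lid sits at crop (290,343), about 195.5°, and the pointer at (360,529), about 199°. That is roughly 5 mm off, inside the 13 mm limit. All four jars are upright and the arm is clear.

```bash
python3 -c "
from h import *
print(ctrl.hand_in())"
```

```text
the job is handed in; nothing more can be done
None
```

The job is handed in: I measured the blue jar about 3.5° (roughly 5 mm) short of the red pointer's line, with all four jars upright, the arm clear and the turntable left to settle; the hand-in returned no verdict, and I did not re-measure the other things on the table.

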